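# Sweep stray corks into the catch tray

### The job

Take the bench sweeper by its wooden handle and use its foot to sweep the two loose cork stoppers along the bench through the open mouth of the low catch tray until both lie wholly inside. Do not touch the corks with the gripper or arm and do not lift them off the bench; then stand the sweeper upright on the bench outside the tray and let go.

Things in the scene. Friction and masses are not known exactly. Their poses are not given: they have to be found in the camera images.
- sweeper_handle (a point): Centre of the sweeper's wooden handle, 53 mm above its underside. The sweeper (180 to 290 g, loose, stands by itself) is a black rubber foot bar 30 mm thick (x), 150 mm wide (y), 28 mm high, with a wooden grip block on top, 24 mm thick (x), 70 mm wide (y), 50 mm high (28 to 78 mm up). Grip across the 24 mm from above. z is up; front and back are alike: either long face of the foot sweeps.
- tray: Low aluminium catch tray with a thin grey floor level with the bench to within 1 mm (no lip to climb), fixed to the bench. Three walls, 25 mm high and 4 mm thick, and one open side, the mouth, 210 mm wide inside and 150 mm deep inside. Origin: on the bench at the middle of the mouth line. Its x axis points straight into the tray (back wall's inner face at x = 150 mm), y runs along the mouth (inner wall faces at y = +-105 mm), z is up.
- cork_a: Loose natural-cork jar stopper, a plain brown speckled disc 38 mm in diameter and 20 mm high, 11 to 17 g, lying flat on the bench in front of the tray's mouth. Origin: centre of its underside. Its centre starts 60 to 170 mm out from the mouth line and 22 to 50 mm to the +y side of the tray's centre line. It slides easily and is not fixed. 
- cork_b: Loose natural-cork jar stopper, a plain brown speckled disc 38 mm in diameter and 20 mm high, 11 to 17 g, lying flat on the bench in front of the tray's mouth. Origin: centre of its underside. Its centre starts 60 to 170 mm out from the mouth line and 22 to 50 mm to the -y side of the tray's centre line. It slides easily and is not fixed. Same as cork_a in all else.
There are look-alikes about, which are no part of the job. Of the things that look like the part that bears sweeper_handle, take the one that is farthest to the robot's right at the start.

How it is judged:
By the outcome, as a careful person would: the job done as asked, in the order asked, and still so for the second after the job is handed in, with the robot touching nothing.
It also fails if it takes over 48 s, if anything falls off the work surface, if the arm or the gripper's body presses on something with over 40 N, if the wrist force passes 120 N, or if a joint passes its speed limit or range.

### The arm

A 6-joint arm with a two-finger parallel gripper is mounted at the origin on the work surface. World frame = base frame: x ahead of the robot, y to its left, z up, the work surface at z = 0. Lengths are in mm, angles in rad, forces in N, time in s.
With the tool pointing down it reaches from about 350 to 775 mm from the base axis. Payload 5.5 kg.
Tool frame: the origin (TCP) lies on the centre line of the jaws, within the pads' length; the fingertips stand finger_overhang ahead of it and the grasp point (between the pads) lies 2 mm behind it (finger_overhang is the distance from the TCP to the fingertips, in mm); z points along the fingers, x is the direction in which the jaws open and shut, and the axes are right-handed (so a half turn about z gives the same grasp; the last joint's range is limited). The gripper opens to 85 mm and grips with 20 to 120 N. Pads are 22 mm wide; open, the fingers measure 114 mm over their backs; the gripper's body (76 mm by 85 mm) begins 54 mm behind the grasp point. The pads swing forward as they close: fully open they stand 13 mm farther back than shut.
Start: joints at [1.197, 0.313, 0.046, 1.304, 0, 1.431], TCP at [133.235, 559.391, 248.323] pointing down, gripper open.
Joint ranges: [-2.76, 2.76], [-0.86, 1.69], [-1.03, 1.26], [-2.2, 2.34], [-1.47, 1.5], [-3.14, 3.14]. Speed limits (rad/s): [2.57, 2.57, 3.14, 3.14, 3.14, 3.14].

### API

Orientations are given as a 3x3 rotation matrix whose columns are the frame's x, y, z axes.
In Python, from cell import state, camera, finish_job, look_for, finger_overhang gives the robot as it stands.
- The arm moves only by the tool move_arm, never from a script. Its argument "plan" is a list of rows, each a list of 3 entries, a list of its own where there are three numbers: the turn, a rotation vector about the tool's x, y, z in rad, then the shift along the tool's x, y, z in mm, then the finger opening in mm, from 0 to 85.4. In form: [[[wx, wy, wz], [tx, ty, tz], hand], ...]. A call has 1 to 12 rows; each row shifts and turns the commanded pose from where the row before left it, along the tool's axes as they then stand; what a row does not reach is not made up. A row lasts 1/10 s, in which the tool goes at most 50 mm and 8.59 degrees, less where a joint would pass 70% of its speed; a pose out of reach is approached as far as the arm can. A call with a gripper value outside its range is refused whole. The fingers move at their own pace and stop on an object; "squeeze" is the grip in N (left out, the last holds). Time passes only in rows, so rows that do not move let the fingers close. It gives the time, the measured TCP pose, the force and the opening at its end, in the units of the state.
- state(): the state, without advancing time (a new reading comes with each control period).
- camera(name): name is "side" or "top" or "wrist"; returns a dict with "frame" (420x560x3 uint8, red, green, blue), "z_map" (420x560 float32, mm along the optical axis (not along the pixel's ray), 0 where there is no reading), "mtx" (3x3 intrinsics, pixels), "view" (4x4, takes a point from world to camera coordinates). Camera axes: x right, y up, looking along -z (the intrinsics and any distortion apply to the point x, -y, -z); pixel columns grow to the right and rows downward; lengths in mm; the calibration is good to about 2 mm. A picture is of the moment at which its call begins.
- finish_job(): hands the job in, once; it reports no verdict.
Trained networks look in a picture, given as the dict that the camera call returned (one of the last four; its "shot" number tells which), for a name from the list of things; names that differ only in an ending like _2 or _b are one class to them, and where a whole thing is asked for, a point or a joint stands for the part that bears it (a point fixed in the world has none). Each returns a list of dicts, best first, with "score" (0 to 1); they miss things now and then, are a little off and sometimes report something else, mostly with a low value. They report only what shows in the picture. A call takes as long as a camera call. They do not tell look-alikes from the thing itself.
- look_for(picture, label): "box" ([centre column, centre row, width, height] in pixels, round what is visible of it).
The state is a dict: "time": time; "qpos": joint angles; "joint_velocities": joint speeds; "joint_torque": joint torques, N m; "ee_pos": TCP position; "tool_rot": TCP orientation; "contact_force": force on the tool from outside, world axes, zero at the start; "torque": the same for the moment, N m; "grip_width": finger opening in mm.
Only numpy, scipy, OpenCV 4.12 (cv2) and the standard library are available. Lean on these libraries where they do the work, as an engineer would, in place of code of your own. Each camera call takes 0.05 s, during which the arm holds its last target. There are 200 camera calls.

## Working session

There is one attempt and no reset: what is moved stays moved. The work goes in short steps, Python scripts to look and compute and a tool call to move; the robot and the scene stay as the last step left them, time stands still between calls to the robot, and variables do not carry over. Pictures are saved under pics/ and viewed, about 8 in all and at most 12, crops included, and the job is handed in when it is done.

Besides the shell and the picture viewer there is one more tool, called after ">>>" by a JSON object that holds its "op" and its "data", one argument or row to a line. move_arm: Moves the arm, as the interface text tells. Its arguments: {"type":"object","properties":{"plan":{"type":"array","items":{"type":"array"}},"squeeze":{"type":"number"}},"required":["plan"]}

```bash
mkdir -p pics; cat > h.py <<'E'
import numpy as np, cv2
from cell import state, camera, finish_job, look_for, finger_overhang
def world(p,u,v,d=None):
    """pixel + depth -> world"""
    u=np.asarray(u,float);v=np.asarray(v,float)
    if d is None: d=p["z_map"][v.astype(int),u.astype(int)]
    K=p["mtx"]; x=(u-K[0,2])/K[0,0]*d; y=(v-K[1,2])/K[1,1]*d
    c=np.stack([x,-y,-d,np.ones_like(d)],-1)
    return (c@np.linalg.inv(p["view"]).T)[...,:3]
def cloud(p):
    v,u=np.mgrid[0:420,0:560]; return world(p,u,v,p["z_map"].astype(float))
def save(p,n): cv2.imwrite("pics/"+n,p["frame"][...,::-1])
E
python3 - <<'E'
from h import *
print(finger_overhang); s=state(); print(s["time"],s["ee_pos"],s["tool_rot"])
t=camera("top"); 
ims=[t["frame"]]
for n in ["top","side"]:
    p=camera(n) if n!="top" else t
    if n!="top": save(p,"side.png")
    for l in ["sweeper_handle","tray","cork_a"]:
        for r in look_for(p,l):
            b=r["box"]; print(n,l,round(r["score"],2),np.round(b),np.round(world(p,np.array(b[0]),np.array(b[1]))) )
cv2.imwrite("pics/top.png",t["frame"][...,::-1])
np.savez("top.npz",**{k:t[k] for k in ["frame","z_map","mtx","view"]})
E
```

```text
17.0
0.0 [133.07772098 558.8971742  247.40474789] [[ 2.31740938e-01  9.72777309e-01 -6.66563399e-04]
 [ 9.72775837e-01 -2.31741760e-01 -1.71101640e-03]
 [-1.81890850e-03 -2.51904223e-04 -9.99998314e-01]]
top sweeper_handle 0.98 [393. 231.  49.  76.] [ 478. -254.   55.]
top sweeper_handle 0.83 [294. 303.  80.  45.] [347. -71.  78.]
top sweeper_handle 0.75 [194. 296.  58.  76.] [357. 103.  77.]
top tray 0.7 [110. 183.  81. 115.] [572. 296.  -0.]
top cork_a 0.72 [227. 186.  24.  21.] [565.  59.  21.]
top cork_a 0.7 [211. 157.  22.  18.] [623.  92.  21.]
side sweeper_handle 0.87 [320. 286.  69.  69.] [ 478. -280.   44.]
side sweeper_handle 0.79 [204. 253.  20.  70.] [ 337. -109.   45.]
side sweeper_handle 0.71 [176. 198.  73.  41.] [355. 104.  46.]
side tray 0.96 [235. 158. 100.  48.] [586. 321.   4.]
side cork_a 0.67 [273. 201.  18.  15.] [559.  48.  17.]
side cork_a 0.6 [292. 189.  18.  13.] [624.  76.  20.]
```

View pics/top.png

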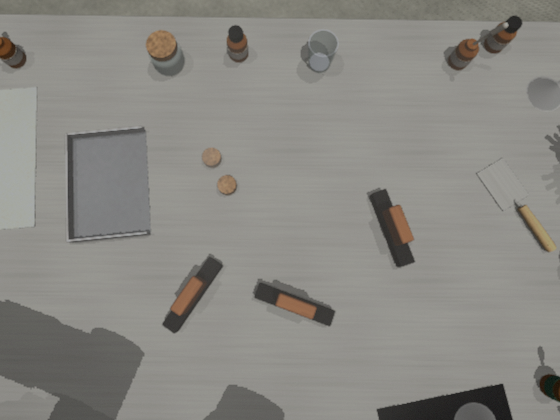

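The top view shows three sweepers: (393,228), (294,303) and (193,294). The rightmost (most −y) is the one at (393,228). The tray is at (109,184) with its mouth facing right, and the corks are at (211,157) and (227,185). Next I'll measure poses and check the choice in a crop.

```bash
python3 - <<'E'
from h import *
p=dict(np.load("top.npz")); C=cloud(p); F=p["frame"].astype(int)
print("cam",np.round(np.linalg.inv(p["view"])[:3,3]), "bench", np.round(np.median(C[100:140,260:340,2]),1))
def rect(m,n):
    q=C[m][:,:2].astype(np.float32); r=cv2.minAreaRect(q); print(n,len(q),np.round(r[0],1),np.round(r[1],1),round(r[2],1), "z",np.round(np.percentile(C[m][:,2],[5,50,95]),1), np.round(cv2.boxPoints(r)).tolist())
V,U=np.mgrid[0:420,0:560]; Z=C[...,2]
w=(abs(U-393)<40)&(abs(V-230)<50)
rect(w&(Z>72)&(Z<85),"handle"); rect(w&(Z>24)&(Z<32),"foot")
for n,u,v in [("c1",227,185),("c2",211,157)]:
    m=(abs(U-u)<16)&(abs(V-v)<16)&(Z>15)&(Z<25); rect(m,n)
w=(abs(U-108)<55)&(abs(V-184)<68)
rect(w&(Z>20)&(Z<30),"traywalls")
a=cv2.resize(p["frame"][165:295,330:460],(520,520),interpolation=2)
b=cv2.resize(p["frame"][115:255,50:260],(780,520),interpolation=2)
cv2.imwrite("pics/crop.png",cv2.resize(np.hstack([a,b]),(800,320))[...,::-1])
E
```

```text
cam [392. -33. 793.] bench 0.1
handle 523 [ 487.4 -263.1] [69.3 24.9] 19.4 z [74.5 77.6 79.9] [[451.0, -263.0], [459.0, -286.0], [524.0, -263.0], [516.0, -240.0]]
foot 748 [ 487.5 -263.1] [149.7  31.2] 19.5 z [25.7 27.9 30.1] [[412.0, -273.0], [422.0, -303.0], [563.0, -253.0], [553.0, -224.0]]
c1 284 [568.7  59.2] [36.1 37. ] 26.9 z [17.6 19.9 22.1] [[544.0, 68.0], [561.0, 35.0], [593.0, 51.0], [576.0, 84.0]]
c2 274 [625.3  92.4] [37.6 35.5] 45.2 z [17.5 19.9 22. ] [[599.0, 92.0], [625.0, 67.0], [651.0, 93.0], [626.0, 118.0]]
traywalls 712 [568.8 297.1] [219.3 154.5] 6.5 z [20.9 24.4 26.9] [[451.0, 361.0], [469.0, 208.0], [686.0, 233.0], [669.0, 386.0]]
```

View pics/crop.png

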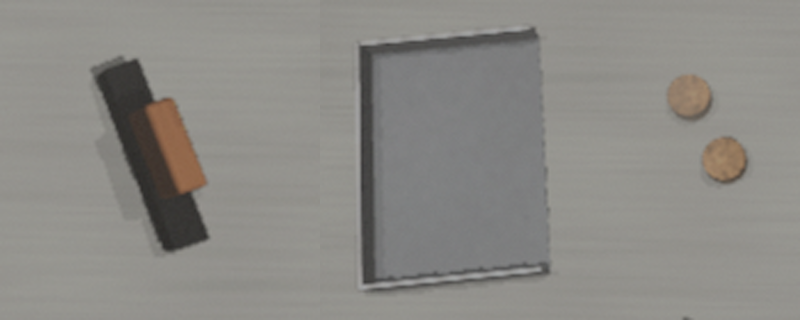

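Crop confirms it: a black foot with a wooden block on the rightmost sweeper, an open tray mouth facing the corks (toward −y), and both corks in front of it. From here I turn the tool to match the sweeper and swing across.

>>> {"op": "move_arm", "data": {
  "plan": [
    [[0,0,-0.1435],[0,0,0],85],
    [[0,0,-0.1435],[0,0,0],85],
    [[0,0,-0.1435],[0,0,0],85],
    [[0,0,-0.1435],[0,0,0],85],
    [[0,0,0],[-43,14,0],85],
    [[0,0,0],[-43,14,0],85],
    [[0,0,0],[-43,14,0],85],
    [[0,0,0],[-43,14,0],85],
    [[0,0,0],[-43,14,0],85],
    [[0,0,0],[-43,14,0],85],
    [[0,0,0],[-43,14,0],85],
    [[0,0,0],[-43,14,0],85]
  ]
}}

```text
time: 1.6
ee_pos: [354.4, 271.0, 248.6]
tool_rot: [[-0.334, 0.943, 0.001], [0.943, 0.334, 0.001], [0.0, 0.001, -1.0]]
contact_force: [0.6, 0.7, 0.2]
grip_width: 85.2
```

```bash
cat >> h.py <<'E'
def to(x,y,z,yaw=None):
    """print tool-frame shift (after turn) and turn to world target, tool down"""
    s=state(); R=s["tool_rot"]; e=s["ee_pos"]; a=np.arctan2(R[1,0],R[0,0])
    b=a if yaw is None else np.radians(yaw)
    X=np.array([np.cos(b),np.sin(b),0]);Y=np.array([np.sin(b),-np.cos(b),0])
    d=np.array([x,y,z])-e
    print("t",round(s["time"],2),"pos",np.round(e,1),"yaw",round(np.degrees(a),2),"tilt",np.round(R[:,2],3),"turnz",round(-(b-a),4),"shift",np.round([d@X,d@Y,-d[2]],1),"F",np.round(s["contact_force"],1),"w",round(float(s["grip_width"]),1))
E
python3 -c "
from h import *
to(487.4,-263.1,160,109.5)"
```

```text
t 1.6 pos [354.4 271.  248.6] yaw 109.51 tilt [ 0.001  0.001 -1.   ] turnz 0.0001 shift [-547.8  -52.9   88.6] F [0.6 0.7 0.2] w 85.2
```

>>> {"op": "move_arm", "data": {
  "plan": [
    [[0,0,0],[-45.6,-4.4,7],85],
    [[0,0,0],[-45.6,-4.4,7],85],
    [[0,0,0],[-45.6,-4.4,7],85],
    [[0,0,0],[-45.6,-4.4,7],85],
    [[0,0,0],[-45.6,-4.4,7],85],
    [[0,0,0],[-45.6,-4.4,7],85],
    [[0,0,0],[-45.6,-4.4,7],85],
    [[0,0,0],[-45.6,-4.4,7],85],
    [[0,0,0],[-45.6,-4.4,7],85],
    [[0,0,0],[-45.6,-4.4,7],85],
    [[0,0,0],[-45.6,-4.4,7],85],
    [[0,0,0],[-46,-4.5,12],85]
  ]
}}

```text
time: 2.8
ee_pos: [487.1, -263.7, 159.7]
tool_rot: [[-0.333, 0.943, 0.002], [0.943, 0.333, -0.001], [-0.001, 0.001, -1.0]]
contact_force: [1.4, -0.4, 0.6]
grip_width: 84.9
```

```bash
python3 -c "
from h import *
p=camera('wrist'); save(p,'w1.png'); C=cloud(p); Z=C[...,2]
for lo,hi,n in [(72,85,'handle'),(24,32,'foot')]:
    m=(Z>lo)&(Z<hi)&(np.hypot(C[...,0]-487,C[...,1]+263)<95); q=C[m][:,:2].astype(np.float32); print(n,len(q),cv2.minAreaRect(q) if len(q) else '')
to(487.4,-263.1,53,109.5)"
```

```text
handle 3950 ((488.299072265625, -261.86578369140625), (69.0133056640625, 24.033405303955078), 19.655363082885742)
foot 3244 ((489.0546875, -261.63836669921875), (149.8572235107422, 30.0408992767334), 19.597082138061523)
t 2.85 pos [ 488.4 -270.2  157. ] yaw 109.23 tilt [ 0.002 -0.005 -1.   ] turnz -0.0048 shift [  7.    1.4 104. ] F [ 4.6 -6.8  0.3] w 84.9
```

View pics/w1.png

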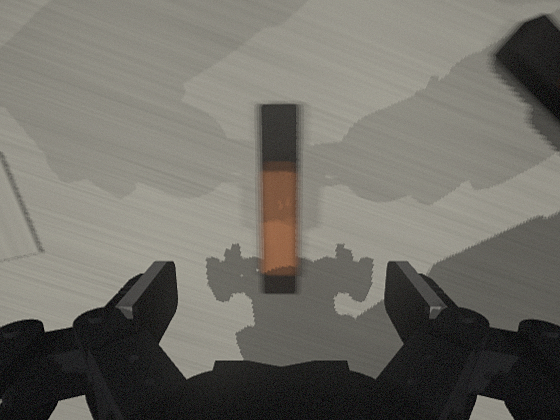

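The wrist view shows the handle block at (280,220), centred between the open jaws and parallel to them. There is motion blur because the arm was still settling. I'll pause, then measure.

>>> {"op": "move_arm", "data": {
  "plan": [
    [[0,0,0],[0,0,10],85],
    [[0,0,0],[0,0,10],85],
    [[0,0,0],[0,0,0],85],
    [[0,0,0],[0,0,0],85]
  ]
}}

```text
time: 3.25
ee_pos: [486.0, -259.8, 139.2]
tool_rot: [[-0.335, 0.942, -0.001], [0.942, 0.335, 0.001], [0.001, -0.0, -1.0]]
contact_force: [-0.7, -0.1, -0.2]
grip_width: 85.1
```

```bash
python3 -c "
from h import *
p=camera('wrist'); C=cloud(p); Z=C[...,2]
for lo,hi,n in [(72,85,'handle'),(24,32,'foot')]:
    m=(Z>lo)&(Z<hi)&(np.hypot(C[...,0]-487,C[...,1]+263)<95); q=C[m][:,:2].astype(np.float32); print(n,len(q),cv2.minAreaRect(q) if len(q) else '')
to(488,-262.5,53,109.5)"
```

```text
handle 4753 ((488.3374938964844, -261.8273620605469), (69.02201843261719, 23.986839294433594), 19.728763580322266)
foot 3649 ((489.21795654296875, -261.5836486816406), (149.9097137451172, 30.10869789123535), 19.607824325561523)
t 3.3 pos [ 486.5 -260.1  139.7] yaw 109.59 tilt [ 0.  0. -1.] turnz 0.0016 shift [-2.7  0.7 86.7] F [-0.4 -0.4  1.3] w 85.4
```

>>> {"op": "move_arm", "data": {
  "plan": [
    [[0,0,0],[-2.5,1,20],85],
    [[0,0,0],[0,0,20],85],
    [[0,0,0],[0,0,20],85],
    [[0,0,0],[0,0,16],85],
    [[0,0,0],[0,0,10],85],
    [[0,0,0],[0,0,0],60],
    [[0,0,0],[0,0,0],40],
    [[0,0,0],[0,0,0],15],
    [[0,0,0],[0,0,0],10],
    [[0,0,0],[0,0,0],10],
    [[0,0,0],[0,0,0],10],
    [[0,0,0],[0,0,0],10]
  ],
  "squeeze": 70
}}

```text
time: 4.5
ee_pos: [488.7, -263.6, 54.1]
tool_rot: [[-0.334, 0.943, 0.001], [0.943, 0.334, -0.0], [-0.001, 0.001, -1.0]]
contact_force: [-0.2, 0.7, 5.3]
grip_width: 23.2
```

```bash
python3 -c "
from h import *
to(606.5,-7.7,113,96.5)"
```

```text
t 4.5 pos [ 488.7 -263.6   54.1] yaw 109.5 tilt [ 0.001 -0.    -1.   ] turnz 0.2268 shift [240.9 146.  -58.9] F [-0.2  0.7  5.3] w 23.2
```

>>> {"op": "move_arm", "data": {
  "plan": [
    [[0,0,0],[0,0,-15],10],
    [[0,0,0],[0,0,-25],10],
    [[0,0,0],[0,0,-20],10],
    [[0,0,0.0756],[0,0,0],10],
    [[0,0,0.0756],[0,0,0],10],
    [[0,0,0.0756],[0,0,0],10],
    [[0,0,0],[30,18,0],10],
    [[0,0,0],[40,24,0],10],
    [[0,0,0],[40,24,0],10],
    [[0,0,0],[40,24,0],10],
    [[0,0,0],[40,24,0],10],
    [[0,0,0],[30,18,0],10]
  ]
}}

```text
time: 5.7
ee_pos: [594.7, -27.3, 112.5]
tool_rot: [[-0.115, 0.993, -0.001], [0.993, 0.115, 0.001], [0.001, -0.001, -1.0]]
contact_force: [1.4, -0.8, -2.1]
grip_width: 23.1
```

>>> {"op": "move_arm", "data": {
  "plan": [
    [[0,0,0],[14,9,0],10],
    [[0,0,0],[5,5,0],10],
    [[0,0,0],[0,0,0],10],
    [[0,0,0],[0,0,0],10]
  ]
}}

```text
time: 6.1
ee_pos: [605.7, -10.7, 112.9]
tool_rot: [[-0.112, 0.994, -0.001], [0.994, 0.112, -0.0], [-0.0, -0.001, -1.0]]
contact_force: [0.1, -0.1, -2.7]
grip_width: 23.1
```

```bash
python3 -c "
from h import *
to(606.5,-7.7,57,96.5)
p=camera('top'); save(p,'t2.png'); C=cloud(p); Z=C[...,2]
V,U=np.mgrid[0:420,0:560]
for u,v in [(227,185),(211,157)]:
    m=(abs(U-u)<16)&(abs(V-v)<16)&(Z>15)&(Z<25); print(cv2.minAreaRect(C[m][:,:2].astype(np.float32))) if m.sum()>5 else print(m.sum())
"
```

```text
t 6.1 pos [605.7 -10.7 112.9] yaw 96.42 tilt [-0.001 -0.    -1.   ] turnz -0.0015 shift [ 2.9  1.1 55.9] F [ 0.1 -0.1 -2.7] w 23.1
0
0
```

View pics/t2.png

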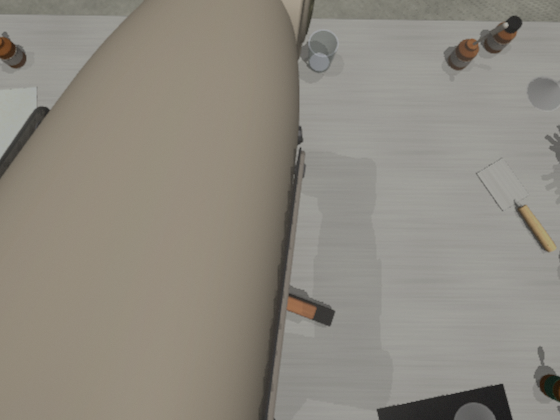

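The top view is blocked by the arm, as expected. I'll lower to about 2 mm clearance behind the corks and check with the side camera.

>>> {"op": "move_arm", "data": {
  "plan": [
    [[0,0,0],[0,0,15],10],
    [[0,0,0],[0,0,20],10],
    [[0,0,0],[0,0,14],10],
    [[0,0,0],[0,0,8],10],
    [[0,0,0],[0,0,0],10],
    [[0,0,0],[0,0,0],10]
  ]
}}

```text
time: 6.75
ee_pos: [606.4, -10.1, 56.8]
tool_rot: [[-0.112, 0.994, 0.001], [0.994, 0.112, -0.0], [-0.0, 0.001, -1.0]]
contact_force: [0.3, -0.3, -2.2]
grip_width: 23.3
```

```bash
python3 -c "
from h import *
to(576.5,255,56,96.5)
p=camera('side'); q=camera('wrist'); cv2.imwrite('pics/s3.png',cv2.resize(np.hstack([p['frame'][100:330,130:410],q['frame'][::2,::2][:210].repeat(1,0)[:, :280] if 0 else cv2.resize(q['frame'],(280,230))]),(800,329))[...,::-1])
"
```

```text
t 6.75 pos [606.4 -10.1  56.8] yaw 96.44 tilt [ 0.001 -0.    -1.   ] turnz -0.0011 shift [266.8   0.3   0.8] F [ 0.3 -0.3 -2.2] w 23.3
```

View pics/s3.png

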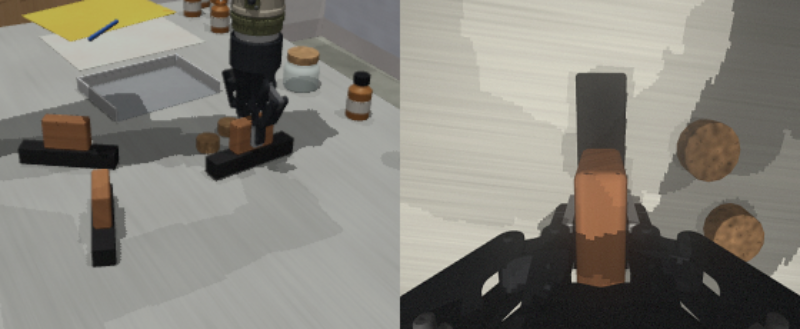

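The side and wrist views show the foot low and parallel behind both corks, with corks at (710,150) and (735,235) within the foot's width. Sweeping.

>>> {"op": "move_arm", "data": {
  "plan": [
    [[0,0,0],[5,0,0],10],
    [[0,0,0],[8,0,0],10],
    [[0,0,0],[8,0,0],10],
    [[0,0,0],[8,0,0],10],
    [[0,0,0],[8,0,0],10],
    [[0,0,0],[8,0,0],10],
    [[0,0,0],[10,0,0],10],
    [[0,0,0],[10,0,0],10],
    [[0,0,0],[10,0,0],10],
    [[0,0,0],[10,0,0],10],
    [[0,0,0],[10,0,0],10],
    [[0,0,0],[10,0,0],10]
  ]
}}

```text
time: 8.05
ee_pos: [594.2, 95.8, 56.3]
tool_rot: [[-0.113, 0.994, -0.0], [0.994, 0.113, 0.0], [0.0, -0.0, -1.0]]
contact_force: [0.3, -0.2, -2.3]
grip_width: 23.3
```

>>> {"op": "move_arm", "data": {
  "plan": [
    [[0,0,0],[10,0,0],10],
    [[0,0,0],[10,0,0],10],
    [[0,0,0],[10,0,0],10],
    [[0,0,0],[10,0,0],10],
    [[0,0,0],[10,0,0],10],
    [[0,0,0],[10,0,0],10],
    [[0,0,0],[8,0,0],10],
    [[0,0,0],[6,0,0],10],
    [[0,0,0],[0,0,0],10],
    [[0,0,0],[0,0,0],10]
  ]
}}

```text
time: 9.05
ee_pos: [586.0, 168.5, 56.3]
tool_rot: [[-0.113, 0.994, 0.0], [0.994, 0.113, -0.0], [-0.0, 0.0, -1.0]]
contact_force: [-0.3, -0.3, -3.3]
grip_width: 23.0
```

```bash
python3 -c "
from h import *
to(576.5,255,56.5,96.5)
p=camera('side'); q=camera('wrist'); cv2.imwrite('pics/s4.png',cv2.resize(np.hstack([p['frame'][100:330,130:410],cv2.resize(q['frame'],(280,230))]),(800,329))[...,::-1])
"
```

```text
t 9.05 pos [586.  168.5  56.3] yaw 96.51 tilt [ 0. -0. -1.] turnz 0.0002 shift [87.   0.4 -0.2] F [-0.3 -0.3 -3.3] w 23.0
```

View pics/s4.png

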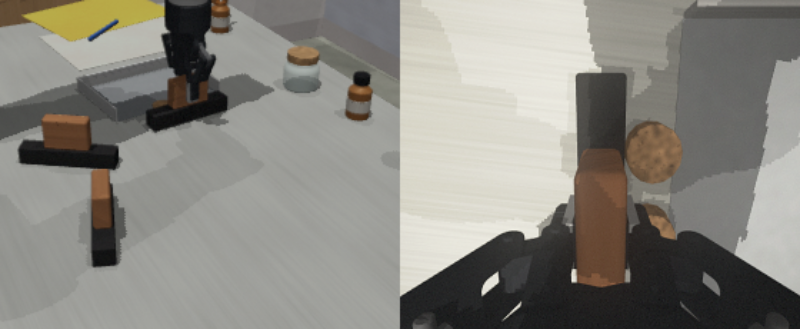

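The two corks sit against the foot's front face at (655,152) and (655,225), just short of the mouth. Continuing in.

>>> {"op": "move_arm", "data": {
  "plan": [
    [[0,0,0],[6,0,0],10],
    [[0,0,0],[8,0,0],10],
    [[0,0,0],[10,0,0],10],
    [[0,0,0],[10,0,0],10],
    [[0,0,0],[10,0,0],10],
    [[0,0,0],[10,0,0],10],
    [[0,0,0],[10,0,0],10],
    [[0,0,0],[9,0,0],10],
    [[0,0,0],[7,0,0],10],
    [[0,0,0],[5,0,0],10],
    [[0,0,0],[3,0,0],10],
    [[0,0,0],[0,0,0],10]
  ]
}}

```text
time: 10.35
ee_pos: [576.0, 256.2, 56.3]
tool_rot: [[-0.113, 0.994, 0.0], [0.994, 0.113, 0.0], [0.0, 0.0, -1.0]]
contact_force: [0.3, -0.6, -1.8]
grip_width: 23.2
```

```bash
python3 -c "
from h import *
q=camera('wrist'); p=camera('side'); cv2.imwrite('pics/s5.png',cv2.resize(np.hstack([p['frame'][100:330,130:410],cv2.resize(q['frame'],(280,230))]),(800,329))[...,::-1])
to(593.9,95.8,56.5,96.5)
"
```

```text
t 10.45 pos [576.1 255.7  56.3] yaw 96.48 tilt [-0.  0. -1.] turnz -0.0003 shift [-160.9   -0.4   -0.2] F [ 0.7 -0.9 -2.1] w 23.2
```

View pics/s5.png

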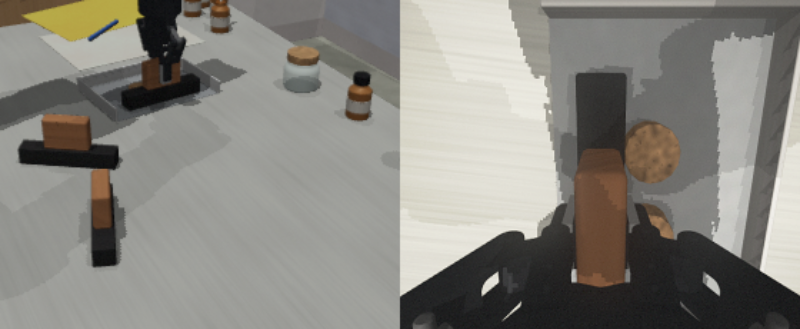

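The corks lie against the foot, about 50 mm past the mouth line. Next: retract straight back and set the sweeper down.

>>> {"op": "move_arm", "data": {
  "plan": [
    [[0,0,0],[-8,0,0],10],
    [[0,0,0],[-14,0,0],10],
    [[0,0,0],[-20,0,0],10],
    [[0,0,0],[-25,0,0],10],
    [[0,0,0],[-25,0,0],10],
    [[0,0,0],[-25,0,0],10],
    [[0,0,0],[-25,0,0],10],
    [[0,0,0],[-25,0,0],10],
    [[0,0,0],[-20,0,0],10],
    [[0,0,0],[-12,0,0],10],
    [[0,0,0],[0,0,0],10],
    [[0,0,0],[0,0,0],10]
  ]
}}

```text
time: 11.65
ee_pos: [598.4, 58.0, 56.3]
tool_rot: [[-0.112, 0.994, -0.0], [0.994, 0.112, 0.001], [0.001, -0.0, -1.0]]
contact_force: [0.8, 0.0, -2.6]
grip_width: 23.4
```

>>> {"op": "move_arm", "data": {
  "plan": [
    [[0,0,0],[0,0,1],10],
    [[0,0,0],[0,0,0.7],10],
    [[0,0,0],[0,0,0],10],
    [[0,0,0],[0,0,0],10]
  ]
}}

```text
time: 12.05
ee_pos: [598.4, 58.8, 54.5]
tool_rot: [[-0.114, 0.993, -0.0], [0.993, 0.114, 0.0], [0.0, -0.0, -1.0]]
contact_force: [-0.1, 0.6, -1.9]
grip_width: 23.2
```

Still bearing its weight, so I'll go down a little further until it touches.

>>> {"op": "move_arm", "data": {
  "plan": [
    [[0,0,0],[0,0,0.5],10],
    [[0,0,0],[0,0,0],10],
    [[0,0,0],[0,0,0],10]
  ]
}}

```text
time: 12.35
ee_pos: [598.7, 58.3, 54.2]
tool_rot: [[-0.113, 0.994, 0.0], [0.994, 0.113, 0.0], [0.0, 0.0, -1.0]]
contact_force: [-0.3, 0.3, -2.6]
grip_width: 23.1
```

>>> {"op": "move_arm", "data": {
  "plan": [
    [[0,0,0],[0,0,0.3],10],
    [[0,0,0],[0,0,0],10],
    [[0,0,0],[0,0,0],10]
  ]
}}

```text
time: 12.65
ee_pos: [598.7, 58.3, 54.1]
tool_rot: [[-0.113, 0.994, 0.0], [0.994, 0.113, 0.0], [0.0, 0.0, -1.0]]
contact_force: [-1.1, -0.1, 2.5]
grip_width: 23.2
```

>>> {"op": "move_arm", "data": {
  "plan": [
    [[0,0,0],[0,0,0],30],
    [[0,0,0],[0,0,0],45],
    [[0,0,0],[0,0,0],70],
    [[0,0,0],[0,0,0],70],
    [[0,0,0],[0,0,0],70],
    [[0,0,0],[0,0,-10],70],
    [[0,0,0],[0,0,-25],70],
    [[0,0,0],[0,0,-35],70],
    [[0,0,0],[0,0,-40],70],
    [[0,0,0],[0,0,-40],70],
    [[0,0,0],[0,0,-20],70],
    [[0,0,0],[0,0,0],70]
  ]
}}

```text
time: 13.85
ee_pos: [600.7, 58.1, 228.8]
tool_rot: [[-0.113, 0.994, 0.008], [0.994, 0.113, -0.0], [-0.001, 0.008, -1.0]]
contact_force: [1.5, -0.6, -0.8]
grip_width: 70.3
```

>>> {"op": "move_arm", "data": {
  "plan": [
    [[0,0,0],[-40,-10,0],70],
    [[0,0,0],[-45,-15,0],70],
    [[0,0,0],[-45,-15,0],70],
    [[0,0,0],[-45,-15,0],70],
    [[0,0,0],[-45,-15,0],70],
    [[0,0,0],[-45,-15,0],70],
    [[0,0,0],[-45,-15,0],70],
    [[0,0,0],[-45,-15,0],70],
    [[0,0,0],[-20,0,0],70],
    [[0,0,0],[0,0,0],70],
    [[0,0,0],[0,0,0],70]
  ]
}}

```text
time: 14.95
ee_pos: [526.1, -327.2, 222.7]
tool_rot: [[-0.112, 0.994, -0.001], [0.994, 0.112, 0.002], [0.002, -0.001, -1.0]]
contact_force: [0.2, -0.5, 0.2]
grip_width: 70.0
```

```bash
python3 - <<'E'
from h import *
p=camera("top"); save(p,"t6.png"); C=cloud(p); Z=C[...,2]
M=np.array([577.5,220.5]); a=np.radians(6.5); X=np.array([-np.sin(a),np.cos(a)]);Y=np.array([-np.cos(a),-np.sin(a)])
for l in ["cork_a","sweeper_handle"]:
  for r in look_for(p,l):
    u,v=r["box"][:2]; w=world(p,np.array(u),np.array(v)); 
    if l=="cork_a":
        m=(np.hypot(C[...,0]-w[0],C[...,1]-w[1])<28)&(Z>15)&(Z<24); w[:2]=cv2.minAreaRect(C[m][:,:2].astype(np.float32))[0] if m.sum()>5 else w[:2]
    d=w[:2]-M; print(l,round(r["score"],2),np.round([u,v]),np.round(w),"tray",np.round([d@X,d@Y],1))
m=(np.hypot(C[...,0]-598.5,C[...,1]-58.3)<95)&(Z>72)&(Z<85); print(cv2.minAreaRect(C[m][:,:2].astype(np.float32)) if m.sum() else 0, np.median(Z[m]))
print(state()["time"],state()["ee_pos"])
E
```

```text
cork_a 0.8 [113. 168.] [602. 291.  19.] tray [ 67.7 -31.9]
cork_a 0.69 [112. 197.] [544. 285.  18.] tray [67.8 26.3]
sweeper_handle 0.92 [194. 296.] [356. 102.  78.] tray [-92.6 233.3]
sweeper_handle 0.69 [228. 173.] [576.  51.  78.] tray [-168.6   20.3]
sweeper_handle 0.63 [296. 303.] [347. -74.  79.] tray [-266.1  262.1]
((598.0100708007812, 56.55062484741211), (69.90406036376953, 24.019235610961914), 6.621403217315674) 77.85695488055222
15.1 [ 526.75851279 -325.94745602  223.52960692]
```

View pics/t6.png

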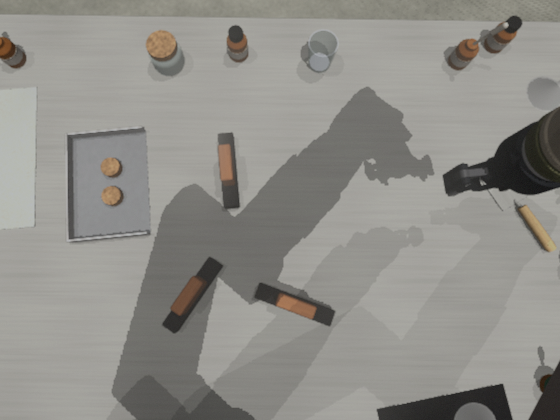

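The picture shows both corks inside the tray at (112,167) and (112,196). The sweeper stands upright outside it at (228,172), and the arm is clear. Handing in.

```bash
python3 -c "
from cell import finish_job; print(finish_job())"
```

```text
the job is handed in; nothing more can be done
None
```

I gripped the rightmost sweeper by its wooden handle and swept both corks through the mouth into the tray with its foot. I then backed out, stood it upright on the bench and let go. I handed the job in at about 15 s of the 48 s allowed; no verdict was reported.

**Last checks (top camera, before handing in):**
- **Corks:** they lie at tray (68, 26) and (68, −32) mm. Their near edges are about 49 mm past the mouth line, well clear of all the walls.
- **Sweeper:** it stands upright about 167 mm out from the mouth, with the handle top measured at 78 mm as expected.
- **Arm:** it was clear of everything, and the force readings between moves stayed under 10 N.

No check failed. One view was of no use: the arm blocked the top camera before the sweep, so I used the side and wrist cameras instead. An early wrist picture was blurred because the arm was still settling, and I measured again before gripping.

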